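# Open the wide dry bath so that its struts hold the lid up

### The job

Two white dry baths with strut-assisted lids stand on the bench, a wide one and a narrow one. Lift the lid of the wide one by the tongue at its front, past its balance point, and let go so that its struts hold it fully open; leave the narrow one shut.

Things in the scene. Friction and masses are not known exactly. Their poses are not given: they have to be found in the camera images.
- wide_lid (a joint): Lid angle of the WIDE dry bath, rad: 0 shut, 1.4 fully open at its stop. A flat white plate, 12 mm thick, 0.5 kg, hinged on the far rim. Released below the balance angle (0.5 to 0.95, it differs) it falls shut; above it two gas struts carry it to the stop and hold it. Past 1.1 it is safely over. Lifting takes 3 N at the tongue.
- wide_tongue (a point): Grip point, at half thickness of the black tongue in the middle of the wide lid's front edge: 30 mm wide (y), 12 mm thick (z), 45 mm long; point 30 mm out from the edge, 200 mm from the hinge, 92 mm above the bench when shut. Turns with the lid: x towards the hinge, y along it, z out of the lid's top. Free at both sides and below; pinched across y it can pivot in the fingers.
- wide_hinge (a point): Middle of the wide lid's hinge axis, on the far rim 85 mm above the bench; axes as the tongue's (y along the hinge). Opening swings the tongue up, then towards the hinge. The bath is a white housing fixed to the bench, 170 mm deep, 250 mm wide, display and dial in front, standing left or right, turned up to 15 degrees.
- narrow_lid (a joint): Lid angle of the NARROW dry bath, rad: 0 shut. Same make and look, but 150 mm wide; it stands on the other side. To be left shut.

How it is judged (in metres and radians):
At the end, for the whole second after the job is handed in: The wide bath's lid stands open and still at more than 1.25 rad (fully open is 1.4), held by its struts alone, and the narrow bath's lid is shut (under 0.05 rad) (value of joint wide_lid above 1.25 rad and velocity of joint wide_lid between -0.1 and 0.1 rad/s and value of joint narrow_lid below 0.05 rad); the robot touches nothing.
It fails at once if the narrow bath's lid is opened (more than 0.15 rad) (value of joint narrow_lid above 0.15 rad).
It also fails if it takes over 38 s, if anything falls off the work surface, if the arm or the gripper's body presses on something with over 40 N, if the wrist force passes 120 N, or if a joint passes its speed limit or range.

### The arm

A 6-joint arm with a two-finger parallel gripper is mounted at the origin on a cart in front of the work surface, level with it; the furniture and walls round the work are solid. World frame = base frame: x ahead of the robot, y to its left, z up, the work surface at z = 0. Lengths are in mm, angles in rad, forces in N, time in s.
With the tool pointing down it reaches from about 325 to 775 mm from the base axis. Payload 9.3 kg.
Tool frame: the origin (TCP) lies at the very end of the fingers, on their centre line; the grasp point (between the pads) lies robot.tcp_to_grasp behind it (robot.tcp_to_grasp is the distance from the TCP to the grasp point, in mm); z points along the fingers, y is the direction in which the jaws open and shut (so a half turn about z gives the same grasp; the last joint's range is limited). The gripper opens to 85 mm and grips with 20 to 120 N. Pads are 22 mm wide; open, the fingers measure 114 mm over their backs; the gripper's body (76 mm by 85 mm) begins 54 mm behind the grasp point. The pads swing forward as they close: fully open they stand 13 mm farther back than shut.
Start: joints at [-1.483, 0.259, 0.021, 1.334, 0, 1.418], TCP at [131.157, -534.13, 231.279] pointing down, gripper open.
Joint ranges: [-3.04, 3.04], [-0.91, 1.82], [-1.04, 1.36], [-1.92, 1.95], [-1.52, 1.45], [-3.14, 3.14]. Speed limits (rad/s): [2.22, 2.22, 2.79, 3.14, 3.14, 3.14].

### API

Orientations are given as a rotation vector (axis times angle).
In Python, from bench import robot gives the robot as it stands. The module is installed in compiled form; this text tells all that it offers.
- The arm moves only by the tool play_rows, never from a script. Its argument "series" is a list of rows, each an object of numbers: "jaw": the closure, from -1 (fully open) to 1 (shut), so that 0 is half open; "x", "y", "z": the shift along the tool's x, y, z in mm; "roll": the turn about the tool's z in degrees. In form: [{"jaw": .., "x": .., "y": .., "z": .., "roll": ..}, ...]. A call has exactly 5 rows; each row is the pose to reach, as a shift and turn from the pose commanded when the call began, along the tool's axes at that moment; what a row does not reach only later rows make up. A row lasts 1/8 s, in which the tool goes at most 62.5 mm and 10.7 degrees, less where a joint would pass 70% of its speed; a pose out of reach is approached as far as the arm can. A call with a gripper value outside its range is refused whole. The fingers move at their own pace and stop on an object; "force" is the grip in N (left out, the last holds). Time passes only in rows, so rows that repeat a pose let the fingers close, or fill a call up. It gives the time, the measured TCP pose, the force and the opening at its end, in the units of the state.
- robot.read_state(): the state, without advancing time (a new reading comes with each control period).
- robot.get_image(name): name is "side" or "top" or "wrist"; returns a dict with "frame" (480x640x3 uint8, blue, green, red), "range_z" (480x640 float32, mm along the optical axis (not along the pixel's ray), 0 where there is no reading), "vfov" (degrees; the focal length in pixels is half the picture's height over the tangent of half this angle, whatever the lens; pixels are square), "cx", "cy" (the principal point, pixels), "view" (4x4, takes a point from world to camera coordinates). Camera axes: x right, y down, z forward; pixel columns grow to the right and rows downward; lengths in mm; the calibration is good to about 2 mm. The wrist camera is an equidistant fisheye: a pixel r from the principal point sees the ray r / f radians off the axis. A picture is of the moment at which its call begins.
- robot.close_job(): hands the job in, once; it reports no verdict.
Trained networks look in a picture, given as the dict that the camera call returned (one of the last four; its "shot" number tells which), for a name from the list of things; names that differ only in an ending like _2 or _b are one class to them, and where a whole thing is asked for, a point or a joint stands for the part that bears it (a point fixed in the world has none). Each returns a list of dicts, best first, with "score" (0 to 1); they miss things now and then, are a little off and sometimes report something else, mostly with a low value. They report only what shows in the picture. A call takes as long as a camera call.
- robot.boxes_of(picture, thing): "extent" ([left, top, right, bottom] as shares, 0 to 1, of the picture: columns of its width, rows of its height, round what is visible of it).
The state is a dict: "t": time; "qpos": joint angles; "joint_velocities": joint speeds; "effort": joint torques, N m; "ee_pos": TCP position; "ee_rot": TCP orientation; "wrist_force": force on the tool from outside, world axes, zero at the start; "torque": the same for the moment, N m; "width": finger opening in mm.
Only numpy, scipy, OpenCV 4.12 (cv2) and the standard library are available. Lean on these libraries where they do the work, as an engineer would, in place of code of your own. Each camera call takes 0.05 s, during which the arm holds its last target. There are 200 camera calls.

## Working session

There is one attempt and no reset: what is moved stays moved. The work goes in short steps, Python scripts to look and compute and a tool call to move; the robot and the scene stay as the last step left them, time stands still between calls to the robot, and variables do not carry over. Pictures are saved under pics/ and viewed, about 8 in all and at most 12, crops included, and the job is handed in when it is done.

Besides the shell and the picture viewer there is one more tool, called after "Emit:" by a JSON object that holds its "op" and its "data", one argument or row to a line. play_rows: Moves the arm, as the interface text tells. Its arguments: {"type":"object","properties":{"series":{"type":"array","items":{"type":"object","properties":{"jaw":{"type":"number"},"x":{"type":"number"},"y":{"type":"number"},"z":{"type":"number"},"roll":{"type":"number"}}}},"force":{"type":"number"}},"required":["series"]}

```bash
mkdir -p pics; cat > h.py <<'E'
import numpy as np, cv2
from bench import robot
from scipy.spatial.transform import Rotation as R
def world(im,u,v,z=None):
    f=240/np.tan(np.radians(im["vfov"])/2)
    d=np.array(im["range_z"])[v,u] if z is None else z
    p=np.stack([(u-im["cx"])*d/f,(v-im["cy"])*d/f,d*np.ones_like(np.asarray(u,float))],-1)
    V=np.array(im["view"]); return (p-V[:3,3])@V[:3,:3]
E
python3 - <<'E'
from h import *
s=robot.read_state(); print(s); print(robot.tcp_to_grasp)
ims=[]
for n in("top","side"):
    im=robot.get_image(n); ims.append(im["frame"])
    cv2.imwrite(f"pics/{n}0.png",im["frame"])
    print(n,im["vfov"],im["cx"],im["cy"],np.round(im["view"],3).tolist())
    for t in("wide_tongue","wide_lid","narrow_lid","wide_hinge"):
        for b in robot.boxes_of(im,t)[:3]:
            e=np.array(b["extent"])*[640,480,640,480]; u,v=int((e[0]+e[2])/2),int((e[1]+e[3])/2)
            print(t,round(b["score"],2),e.round(),world(im,u,v).round())
E
```

```text
{'t': 0.0, 'qpos': array([-1.48256533e+00,  2.59180104e-01,  2.07169853e-02,  1.33369792e+00,
        2.63681143e-06,  1.41821959e+00]), 'joint_velocities': array([1.53160857e-04, 2.41135756e-04, 1.76433990e-03, 2.39071456e-06,
       3.44899270e-04, 3.86478028e-04]), 'effort': array([-4.73782602e-04, -5.55642414e+01,  3.44528282e+01,  1.35795859e-02,
       -3.45418039e-04,  9.29282635e-06]), 'ee_pos': array([ 131.14970801, -533.82449424,  230.65511673]), 'ee_rot': array([-3.11749413e+00, -3.77182791e-01, -7.30646100e-05]), 'wrist_force': array([-0.64347677,  0.04791747,  0.15350782]), 'torque': array([-0.00826749, -0.01312295, -0.01912338]), 'width': 85.04765424235056}
18.700000000000003
top 46.97985137384751 328.2600459432387 232.36182312203854 [[0.005, -1.0, 0.009, -16.533], [-1.0, -0.005, -0.025, 569.716], [0.025, -0.009, -1.0, 979.125], [0.0, 0.0, 0.0, 1.0]]
wide_lid 0.96 [345. 163. 517. 307.] [ 564. -180.  100.]
narrow_lid 0.56 [162. 145. 270. 283.] [596. 169.  99.]
wide_hinge 0.58 [345. 161. 519. 303.] [ 569. -179.  102.]
side 54.13554585792928 322.7939402894723 236.28221491089602 [[-0.971, -0.239, 0.015, 544.303], [-0.144, 0.532, -0.834, 201.37], [0.192, -0.812, -0.551, 879.961], [0.0, 0.0, 0.0, 1.0]]
wide_tongue 0.94 [276. 179. 389. 252.] [ 579. -156.  100.]
wide_lid 0.76 [277. 179. 388. 251.] [ 579. -156.  100.]
narrow_lid 0.68 [201. 274. 340. 359.] [605. 193. 101.]
wide_hinge 0.69 [274. 184. 387. 251.] [ 582. -148.   99.]
```

View pics/top0.png

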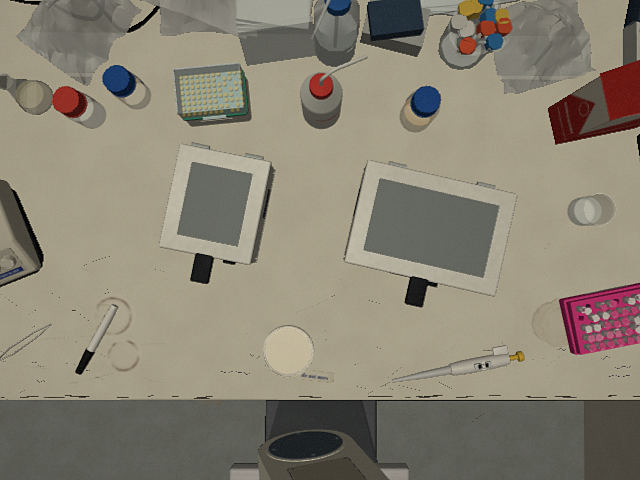

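View pics/side0.png

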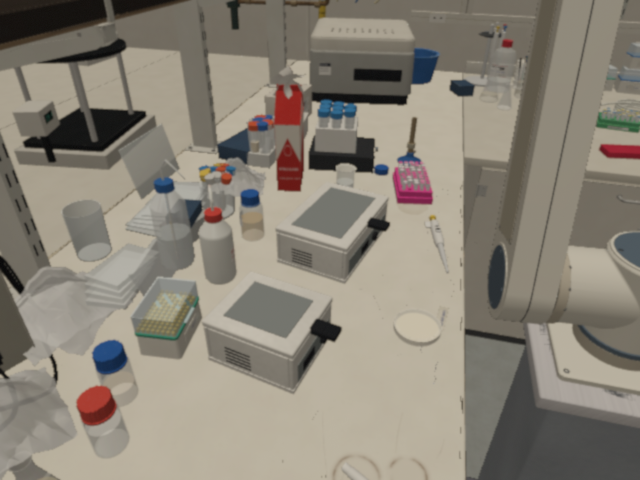

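The top view shows the wide bath at right (lid about 345–517 × 161–297, tongue near (416,291)) and the narrow one at left (tongue near (202,268)). The side view agrees: both lids are shut and both tongues are free. Next I measure the wide lid's geometry.

```bash
cat > m.py <<'E'
from h import *
im=robot.get_image("top")
vv,uu=np.mgrid[150:320,335:530]; P=world(im,uu.ravel(),vv.ravel()); g=im["frame"][150:320,335:530].max(-1).ravel()
m=(P[:,2]>85)&(P[:,2]<115)
T=P[m&(g<60)&(P[:,0]<520)]
L=P[m&(g>90)]
r=cv2.minAreaRect(L[:,:2].astype(np.float32)); print("lid rect",r, "z",np.median(L[:,2])); print(cv2.boxPoints(r).round())
rt=cv2.minAreaRect(T[:,:2].astype(np.float32)); print("tongue rect",rt,"z",np.median(T[:,2]),len(T)); print(cv2.boxPoints(rt).round())
s=robot.read_state(); print(R.from_rotvec(s["ee_rot"]).as_matrix().round(3))
E
python3 m.py
```

```text
lid rect ((557.9937744140625, -176.49331665039062), (252.8950653076172, 222.8192138671875), 77.2919921875) z 98.72761364757469
[[ 421. -275.]
 [ 639. -324.]
 [ 694.  -78.]
 [ 477.  -29.]]
tongue rect ((472.55242919921875, -156.4659423828125), (30.471355438232422, 45.73603439331055), 75.6803207397461) z 97.5792281455441 509
[[ 447. -166.]
 [ 491. -177.]
 [ 498. -147.]
 [ 454. -136.]]
[[ 0.971  0.238  0.   ]
 [ 0.238 -0.971 -0.   ]
 [ 0.     0.    -1.   ]]
```

Emit:
{"op": "play_rows", "data": {
  "series": [
    {"jaw": -1,"x": 41,"y": -29,"z": 0,"roll": -10},
    {"jaw": -1,"x": 83,"y": -58,"z": 0,"roll": -20},
    {"jaw": -1,"x": 124,"y": -86,"z": 0,"roll": -30},
    {"jaw": -1,"x": 166,"y": -115,"z": 0,"roll": -40},
    {"jaw": -1,"x": 207,"y": -144,"z": 0,"roll": -50}
  ],
  "force": 40
}}

```text
t: 1.18
ee_pos: [298.7, -343.6, 231.4]
ee_rot: [2.662, 1.667, 0.0]
wrist_force: [0.6, -0.2, -0.4]
width: 85.2
```

```bash
cat > d.py <<'E'
from h import *
import sys
a=[float(v) for v in sys.argv[1:]]  # target world x y z yaw(deg)
s=robot.read_state(); M=R.from_rotvec(s["ee_rot"]).as_matrix()
yaw=np.degrees(np.arctan2(M[1,0],M[0,0])); print("t",s["t"].__round__(2),"pos",s["ee_pos"].round(1),"yaw",yaw.round(2),"q",s["qpos"].round(2),"F",s["wrist_force"].round(1),"w",round(s["width"],1))
if a: print("tool shift",(M.T@(np.array(a[:3])-s["ee_pos"])).round(1),"roll",-(a[3]-yaw))
E
python3 d.py 465 -155 170 166.8
```

```text
t 1.18 pos [ 298.7 -343.6  231.4] yaw 64.11 q [-1.04  0.1  -0.18  1.29  0.    0.98] F [ 0.6 -0.2 -0.4] w 85.2
tool shift [242.3  67.2  61.4] roll -102.6868755135622
```

Emit:
{"op": "play_rows", "data": {
  "series": [
    {"jaw": -1,"x": 48,"y": 13,"z": 12,"roll": -10},
    {"jaw": -1,"x": 97,"y": 27,"z": 24,"roll": -20},
    {"jaw": -1,"x": 145,"y": 40,"z": 36,"roll": -30},
    {"jaw": -1,"x": 194,"y": 54,"z": 48,"roll": -40},
    {"jaw": -1,"x": 242,"y": 67,"z": 60,"roll": -51}
  ]
}}

```text
t: 1.8
ee_pos: [465.9, -156.0, 171.1]
ee_rot: [1.69, 2.647, 0.0]
wrist_force: [0.7, -0.2, -0.9]
width: 85.4
```

Emit:
{"op": "play_rows", "data": {
  "series": [
    {"jaw": -1,"x": 0,"y": 0,"z": 0,"roll": -10},
    {"jaw": -1,"x": 0,"y": 0,"z": 0,"roll": -20},
    {"jaw": -1,"x": 0,"y": 0,"z": 0,"roll": -31},
    {"jaw": -1,"x": 0,"y": 0,"z": 0,"roll": -41},
    {"jaw": -1,"x": 0,"y": 0,"z": 0,"roll": -51}
  ]
}}

```text
t: 2.42
ee_pos: [464.9, -157.3, 171.4]
ee_rot: [0.386, 3.118, -0.0]
wrist_force: [-1.1, -0.2, -0.1]
width: 85.6
```

```bash
python3 d.py 465 -155 70 166.8; python3 - <<'E'
from h import *
im=robot.get_image("wrist"); cv2.imwrite("pics/w1.png",im["frame"])
f=240/np.tan(np.radians(im["vfov"])/2); V=np.array(im["view"])
def proj(p):
    c=V[:3,:3]@np.array(p)+V[:3,3]; r=np.hypot(*c[:2]); th=np.arctan2(r,c[2]); return (c[:2]/r*th*f+[im["cx"],im["cy"]]).round()
for p in [(447,-166,98),(491,-177,98),(498,-147,98),(454,-136,98),(465,-155,92)]: print(p,proj(p))
E
```

```text
t 2.42 pos [ 464.9 -157.3  171.4] yaw 165.88 q [-0.5   0.18 -0.23  1.15 -0.   -0.25] F [-1.1 -0.2 -0.1] w 85.6
tool shift [  0.4   2.3 101.4] roll -0.9187405240616613
(447, -166, 98) [302. 227.]
(491, -177, 98) [303. 296.]
(498, -147, 98) [351. 295.]
(454, -136, 98) [353. 226.]
(465, -155, 92) [327. 248.]
```

View pics/w1.png

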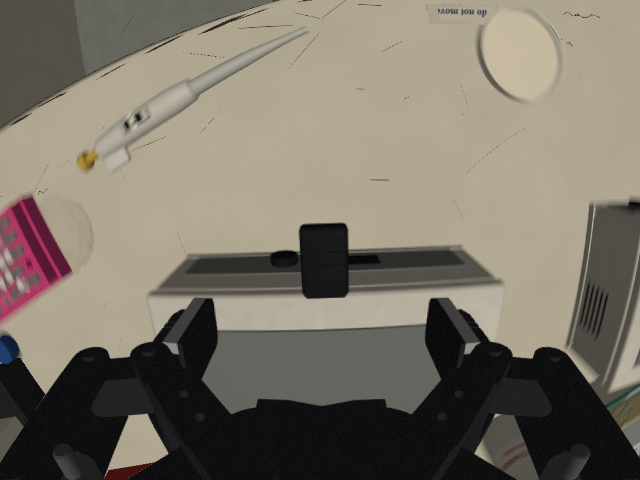

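The wrist view shows the tongue at columns 300–349, rows 224–297, within 2 mm of the prediction and centred between the fingers. I'm descending to grip it.

Emit:
{"op": "play_rows", "data": {
  "series": [
    {"jaw": -1,"x": 0,"y": 2,"z": 25,"roll": -1},
    {"jaw": -1,"x": 0,"y": 2,"z": 50,"roll": -1},
    {"jaw": -1,"x": 0,"y": 2,"z": 75,"roll": -1},
    {"jaw": -1,"x": 0,"y": 2,"z": 100,"roll": -1},
    {"jaw": -1,"x": 0,"y": 2,"z": 100,"roll": -1}
  ]
}}

```text
t: 3.1
ee_pos: [464.4, -154.9, 70.1]
ee_rot: [-0.371, -3.117, -0.002]
wrist_force: [0.3, -0.4, 1.2]
width: 85.8
```

Emit:
{"op": "play_rows", "data": {
  "series": [
    {"jaw": 1,"x": 0,"y": 0,"z": 0,"roll": 0},
    {"jaw": 1,"x": 0,"y": 0,"z": 0,"roll": 0},
    {"jaw": 1,"x": 0,"y": 0,"z": 0,"roll": 0},
    {"jaw": 1,"x": 0,"y": 0,"z": 0,"roll": 0},
    {"jaw": 1,"x": 0,"y": 0,"z": 0,"roll": 0}
  ]
}}

```text
t: 3.72
ee_pos: [465.6, -155.7, 72.1]
ee_rot: [0.368, 3.119, -0.001]
wrist_force: [-1.5, -0.4, 6.2]
width: 29.6
```

```bash
python3 d.py
```

```text
t 3.73 pos [ 465.6 -155.7   72.1] yaw 166.55 q [-0.49  0.26 -0.4   0.9  -0.   -0.26] F [-1.5 -0.4  6.2] w 29.6
```

Emit:
{"op": "play_rows", "data": {
  "series": [
    {"jaw": 1,"x": -1,"y": 0,"z": -10,"roll": 0},
    {"jaw": 1,"x": -2,"y": 0,"z": -20,"roll": 0},
    {"jaw": 1,"x": -5,"y": 0,"z": -40,"roll": 0},
    {"jaw": 1,"x": -11,"y": 0,"z": -59,"roll": 0},
    {"jaw": 1,"x": -18,"y": 0,"z": -77,"roll": 0}
  ]
}}

```text
t: 4.35
ee_pos: [483.2, -159.7, 149.5]
ee_rot: [0.368, 3.119, -0.0]
wrist_force: [5.4, -2.9, -5.3]
width: 29.4
```

```bash
python3 d.py; python3 - <<'E'
from h import *
im=robot.get_image("side"); cv2.imwrite("pics/s2.png",im["frame"][100:400,150:550])
E
```

```text
t 4.35 pos [ 483.2 -159.7  149.5] yaw 166.55 q [-0.48  0.23 -0.23  1.11  0.   -0.25] F [ 5.4 -2.9 -5.3] w 29.4
```

View pics/s2.png

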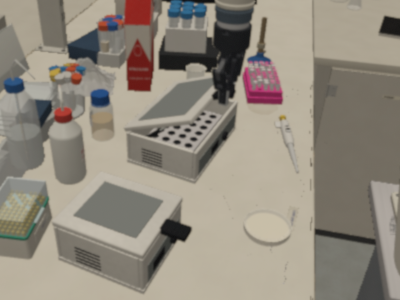

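The side view shows the wide lid rising in the grip, with its front edge near (215,90) and the well block visible. The narrow lid is shut. I continue along the arc.

Emit:
{"op": "play_rows", "data": {
  "series": [
    {"jaw": 1,"x": -9,"y": 0,"z": -18,"roll": 0},
    {"jaw": 1,"x": -20,"y": 0,"z": -34,"roll": 0},
    {"jaw": 1,"x": -33,"y": 0,"z": -50,"roll": 0},
    {"jaw": 1,"x": -47,"y": 0,"z": -64,"roll": 0},
    {"jaw": 1,"x": -63,"y": 0,"z": -77,"roll": 0}
  ]
}}

```text
t: 5.03
ee_pos: [543.7, -173.5, 225.5]
ee_rot: [-0.367, -3.118, -0.003]
wrist_force: [1.6, 0.8, -5.4]
width: 29.6
```

```bash
python3 d.py
```

```text
t 5.03 pos [ 543.7 -173.5  225.5] yaw 166.56 q [-0.46  0.3   0.06  1.34  0.   -0.22] F [ 1.6  0.8 -5.4] w 29.6
```

Emit:
{"op": "play_rows", "data": {
  "series": [
    {"jaw": 1,"x": -17,"y": 0,"z": -11,"roll": 0},
    {"jaw": 1,"x": -34,"y": 0,"z": -20,"roll": 0},
    {"jaw": 1,"x": -53,"y": 0,"z": -28,"roll": 0},
    {"jaw": 1,"x": -66,"y": 0,"z": -32,"roll": 0},
    {"jaw": 1,"x": -66,"y": 0,"z": -32,"roll": 0}
  ]
}}

```text
t: 5.65
ee_pos: [608.9, -188.2, 257.3]
ee_rot: [-0.367, -3.12, -0.004]
wrist_force: [1.0, 5.4, 0.5]
width: 29.0
```

```bash
python3 d.py; python3 - <<'E'
from h import *
im=robot.get_image("side"); cv2.imwrite("pics/s3.png",im["frame"][100:400,150:550])
E
```

```text
t 5.65 pos [ 608.9 -188.2  257.3] yaw 166.59 q [-0.43  0.41  0.31  1.47  0.   -0.2 ] F [1.  5.4 0.5] w 29.0
```

View pics/s3.png

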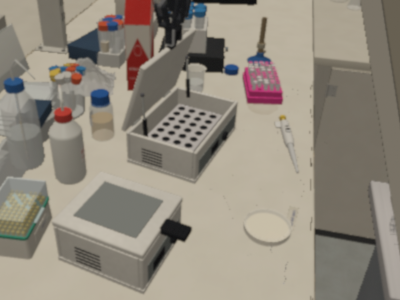

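The wide lid now stands steeply open at about 1.2–1.3 rad, with its struts visible, and the tongue is still in the fingers near (175,40). I'm opening the jaws, then rising straight up.

Emit:
{"op": "play_rows", "data": {
  "series": [
    {"jaw": -1,"x": 0,"y": 0,"z": 0,"roll": 0},
    {"jaw": -1,"x": 0,"y": 0,"z": 0,"roll": 0},
    {"jaw": -1,"x": 0,"y": 0,"z": 0,"roll": 0},
    {"jaw": -1,"x": 0,"y": 0,"z": 0,"roll": 0},
    {"jaw": -1,"x": 0,"y": 0,"z": 0,"roll": 0}
  ]
}}

```text
t: 6.32
ee_pos: [608.2, -189.7, 257.3]
ee_rot: [0.368, 3.12, -0.0]
wrist_force: [-0.7, 0.4, -0.3]
width: 85.2
```

Emit:
{"op": "play_rows", "data": {
  "series": [
    {"jaw": -1,"x": 0,"y": 0,"z": -15,"roll": 0},
    {"jaw": -1,"x": 0,"y": 0,"z": -30,"roll": 0},
    {"jaw": -1,"x": 0,"y": 0,"z": -45,"roll": 0},
    {"jaw": -1,"x": 0,"y": 0,"z": -60,"roll": 0},
    {"jaw": -1,"x": 0,"y": 0,"z": -70,"roll": 0}
  ]
}}

```text
t: 6.95
ee_pos: [608.4, -189.7, 328.9]
ee_rot: [0.368, 3.118, -0.001]
wrist_force: [0.0, -0.5, 0.0]
width: 85.1
```

```bash
python3 d.py; python3 - <<'E'
from h import *
im=robot.get_image("side"); cv2.imwrite("pics/s4.png",cv2.resize(im["frame"][60:300,220:440],None,fx=2,fy=2))
E
```

```text
t 6.95 pos [ 608.4 -189.7  328.9] yaw 166.54 q [-0.43  0.42  0.5   1.65 -0.   -0.2 ] F [ 0.  -0.5  0. ] w 85.1
```

View pics/s4.png

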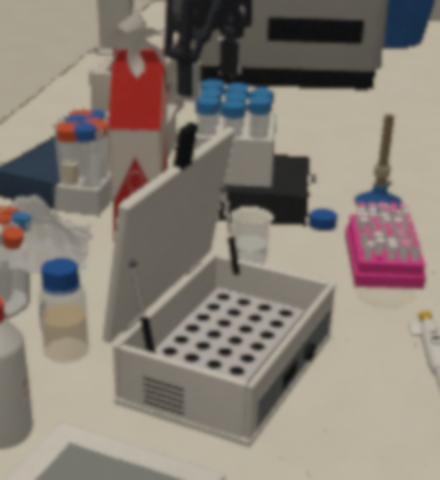

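The tongue is free at (186,145) in the crop, with the fingers clear above it. I'm backing the gripper off and checking the lid angle numerically.

Emit:
{"op": "play_rows", "data": {
  "series": [
    {"jaw": -1,"x": 20,"y": 0,"z": -5,"roll": 0},
    {"jaw": -1,"x": 45,"y": 0,"z": -5,"roll": 0},
    {"jaw": -1,"x": 70,"y": 0,"z": -5,"roll": 0},
    {"jaw": -1,"x": 90,"y": 0,"z": -5,"roll": 0},
    {"jaw": -1,"x": 90,"y": 0,"z": -5,"roll": 0}
  ]
}}

```text
t: 7.62
ee_pos: [520.0, -168.4, 333.2]
ee_rot: [0.368, 3.119, -0.001]
wrist_force: [0.0, 0.2, 1.3]
width: 85.6
```

```bash
python3 d.py; python3 - <<'E'
from h import *
for k in range(2):
    im=robot.get_image("side")
    vv,uu=np.mgrid[140:220,268:345]; P=world(im,uu.ravel(),vv.ravel())
    f=np.array([.974,-.228]); H=np.array([660,-200.5])
    a=(P[:,:2]-H)@f; l=(P[:,:2]-H)@np.array([.228,.974])
    m=(P[:,2]>120)&(P[:,2]<255)&(abs(l)<100)&(a>-90)&(a<40)
    c=np.polyfit(P[m,2],a[m],1); print(m.sum(),"lid angle",np.arctan2(1,-c[0]),"resid",np.std(a[m]-np.polyval(c,P[m,2])))
im=robot.get_image("top")
for b in robot.boxes_of(im,"narrow_lid")[:1]: print(b)
u,v=np.meshgrid([175,200,225,250],[160,200,240]); print(world(im,u.ravel(),v.ravel())[:,2].round())
E
```

```text
t 7.62 pos [ 520.  -168.4  333.2] yaw 166.53 q [-0.47  0.25  0.26  1.58  0.   -0.23] F [0.  0.2 1.3] w 85.6
1818 lid angle 1.405271288984832 resid 1.4197971962260587
1828 lid angle 1.4059567344916966 resid 1.3134517544470876
{'extent': [0.2519, 0.3054, 0.4258, 0.59], 'score': 0.65}
[ -1. 100.  98.  99.  96. 101. 102.  96.  96.  99. 101. 101.]
```

The lid measures 1.405 rad and is steady. The narrow lid is flat at about 99 mm, which is its shut height. I'm handing the job in.

```bash
python3 -c "
from bench import robot
print(robot.close_job())"
```

```text
the job is handed in; nothing more can be done
None
```

The wide bath's lid is fully open and held by its struts alone. I pinched its tongue across the sides, swung it along the hinge arc to about 1.27 rad, let go, then rose straight up and backed off.

- **Wide lid:** two depth fits gave 1.405 and 1.406 rad, against the stop at 1.4, so it was steady.
- **Narrow lid:** its surface read 96–102 mm high in the top camera, level with where it started, so it is still shut.
- **Gripper:** it was clear of everything, with the wrist force back to about zero (1.3 N at most).

I handed the job in at about 8 s. None of the checks failed or disagreed.

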